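Lock the counting plate and hold the magnifier over the marked field

TASK

Swing the blue keeper bar of the plate holder fully shut until it clicks home, then pick up the rectangular magnifier by its upright handle and carry it over the row of red-lidded jars to the counting plate. Finish holding it there, level and still, with its lens centred on the orange outline, its long sides parallel to the outline's long sides and its underside about one centimetre above the glass; it must never touch the plate holder. Do not let go of the magnifier at the end, leave the keeper shut, and leave the jars undisturbed.

Things in the scene. Friction and masses are not known exactly. Their poses are not given: they have to be found in the camera images.
- holder: Fixed aluminium plate holder, 186 x 134 x 12 mm (its x, y, z), with a black counting plate with a pale grid under glass, 112 x 86 mm, fixed in its middle, glass top 18 mm above the table. Origin: centre of the underside; x along the long side, z up. The keeper bar is hinged at its -x, -y corner. It carries nothing higher than 29 mm except the keeper's knob (50 mm).
- keeper (a joint): Swing of the blue keeper bar about its upright hinge pin, rad: 0 is fully shut (bar along the holder's x, over the -y edge of the plate); grows to 1.6 as the bar swings level outward to the holder's -y side (clockwise from above). A sprung ball resists with one to three newtons at the knob between 0.09 and 0.04; below that it draws the bar to its stop at 0. Slight friction: stays where left.
- keeper_knob (a point): Top centre of the red upright knob on the bar's free end: a cylinder 14 mm across, 25 mm tall, its top 50 mm above the table; 147 mm along the bar from the hinge and 12 mm to the bar's outer side. The bar is 14 mm wide (30 mm at the knob), its top 26 mm above the table. Moves with the bar.
- keeper_hinge (a point): Top of the keeper's hinge pin, on its upright axis; at (-72, -53, 30) mm in the holder's frame.
- field: Orange outline, 40 x 26 mm, printed on the glass of the counting plate. Origin: its centre, on the glass surface (18 mm above the table). x along its long side, parallel to the holder's x; z up.
- magnifier: Loose magnifier, about 150 g: a black rectangular lens frame 90 x 64 x 12 mm (x, y, z) lying flat, and a grey upright handle at its -x end, joined by a black foot 44 mm wide, 12 mm high. Origin: centre of the lens, on the underside. x along the long side, pointing away from the handle, z up.
- magnifier_handle (a point): Top centre of the magnifier's handle, a block 26 (x) x 20 (y) x 66 mm tall from the underside, upright, 58 mm from the lens centre on the -x side; to be gripped across its 20 mm.
- tray: Fixed blue tray, 256 x 82 mm (x, y), rim 14 mm high, between magnifier and plate holder. Origin: centre of the underside. The three jars stand in it in a row along its x.
- jar0: Loose amber specimen jar with red lid, 62 mm across, 80 mm tall (top 84 mm above the table). Origin: centre of the underside.
- jar1: Loose green specimen jar with white label band and red lid, same size as jar0. Origin: centre of the underside.
- jar2: Loose amber specimen jar with red lid, same size as jar0. Origin: centre of the underside.
Mind the look-alikes: they are no part of the job. Of the things that look like the magnifier, the smaller one is meant. Leave any yellow look-alike of the jar1 alone.

How it is judged:
By the outcome, as a careful person would: the job done as asked, in the order asked, and still so for the second after the job is handed in, while the arm keeps its last pose, push and grip.
It also fails if it takes over 58 s, if anything falls off the work surface, if the arm or the gripper's body presses on something with over 40 N, if the wrist force passes 120 N, or if a joint passes its speed limit or range.

ROBOT

A 6-joint arm with a two-finger parallel gripper is mounted at the origin on the work surface. World frame = base frame: x ahead of the robot, y to its left, z up, the work surface at z = 0. Lengths are in m, angles in rad, forces in N, time in s.
With the tool pointing down it reaches from about 0.3 to 0.95 m from the base axis. Payload 3.1 kg.
Tool frame: the origin (TCP) lies on the front face of the gripper's body, between the roots of the fingers; the fingertips stand 73 mm ahead of it and the grasp point (between the pads) lies ctrl.pinch_z ahead of it (ctrl.pinch_z is the distance from the TCP to the grasp point, in m); z points along the fingers, y is the line along which they close (so a half turn about z gives the same grasp; the last joint's range is limited). The gripper opens to 85 mm and grips with 20 to 120 N. Pads are 22 mm wide; open, the fingers measure 114 mm over their backs; the gripper's body (76 mm by 85 mm) begins 54 mm behind the grasp point. The pads swing forward as they close: fully open they stand 13 mm farther back than shut.
Start: joints at [-0.07, 0.308, 1.634, -0, 1.2, -0.07], TCP at [0.625, -0, 0.304] pointing down, gripper open.
Joint ranges: [-3.06, 3.06], [-0.79, 1.96], [0.05, 2.63], [-1.19, 4.34], [0.05, 2.64], [-2.94, 2.94]. Speed limits (rad/s): [2.79, 2.79, 3.14, 3.14, 3.14, 3.14].

INTERFACE

Orientations are given as a rotation vector (axis times angle).
In Python, from rig import ctrl gives the robot as it stands. The module is installed in compiled form; this text tells all that it offers.
- The arm moves only by the tool play_rows, never from a script. Its argument "plan" is a list that holds one entry, the list of rows, each a list of 7 numbers: the opening, from 0 (shut) to 1 (fully open), then the shift along the tool's x, y, z in cm, then the turn, a rotation vector about the tool's x, y, z in rad. In form: [[[claw, dx, dy, dz, ax, ay, az], ...]]. A call has exactly 5 rows; each row shifts and turns the commanded pose from where the row before left it, along the tool's axes as they then stand; what a row does not reach is not made up. A row lasts 1/10 s, in which the tool goes at most 50 mm and 8.59 degrees, less where a joint would pass 70% of its speed; a pose out of reach is approached as far as the arm can. A call with a gripper value outside its range is refused whole. The fingers move at their own pace and stop on an object; the grip force is fixed at half the most. Time passes only in rows, so rows that do not move let the fingers close, or fill a call up. It gives the time, the measured TCP pose, the force, the opening and the grip force at its end, in the units of the state.
- ctrl.get_obs(): the state, without advancing time (a new reading comes with each control period).
- ctrl.capture(name): name is "scene" or "side" or "wrist"; returns a dict with "frame" (480x640x3 uint8, red, green, blue), "fx", "fy", "cx", "cy" (pixels), "distortion" ([k1, k2, p1, p2, k3] as OpenCV has them; the pictures are not rectified), "origin" and "rotation" of the camera in the world; the wrist camera has in their place "hand_eye" (4x4, takes a point from camera to tool coordinates, whose origin is the TCP and whose axes are the flange's). Camera axes: x right, y up, looking along -z (the intrinsics and any distortion apply to the point x, -y, -z); pixel columns grow to the right and rows downward; lengths in m; the calibration is good to about 2 mm. A picture is of the moment at which its call begins: read the wrist's pose just before it. There is no depth.
- ctrl.sign_off(): hands the job in; it is judged then, once.
The state is a dict: "clock": time; "qpos": joint angles; "qvel": joint speeds; "joint_torque": joint torques, N m; "tcp_pos": TCP position; "orientation": TCP orientation; "contact_force": force on the tool from outside, world axes, zero at the start; "moment": the same for the moment, N m; "grip_width": finger opening in m; "grip_force": force on a finger pad.
Only numpy, scipy, OpenCV 4.12 (cv2) and the standard library are available. Lean on these libraries where they do the work, as an engineer would, in place of code of your own. Each camera call takes 0.05 s, during which the arm holds its last target. There are 200 camera calls.

## Working session

There is one attempt and no reset: what is moved stays moved. The work goes in short steps, Python scripts to look and compute and a tool call to move; the robot and the scene stay as the last step left them, time stands still between calls to the robot, and variables do not carry over. Pictures are saved under pics/ and viewed, at most 10 in all, crops included, and the job is handed in when it is done.

Besides the shell and the picture viewer there is one more tool, called after "Emit:" as name(argument=value, ...) on one line, values as JSON. play_rows: Moves the arm, as the interface text tells. Its arguments: {"type":"object","properties":{"plan":{"type":"array"}},"required":["plan"]}

```bash
mkdir -p pics; cat > h.py <<'E'
import numpy as np, cv2
from scipy.spatial.transform import Rotation as R
from rig import ctrl
def cap(n):
    o=ctrl.get_obs(); c=ctrl.capture(n)
    c={k:(np.array(v) if isinstance(v,(list,tuple)) else v) for k,v in c.items()}
    if n=="wrist":
        T=np.eye(4);T[:3,:3]=R.from_rotvec(o["orientation"]).as_matrix();T[:3,3]=o["tcp_pos"]
        W=T@np.array(c["hand_eye"]);c["origin"]=W[:3,3];c["rotation"]=W[:3,:3]
    rot=np.array(c["rotation"])
    if rot.shape!=(3,3): rot=R.from_rotvec(rot).as_matrix()
    c["rotation"]=rot;c["K"]=np.array([[c["fx"],0,c["cx"]],[0,c["fy"],c["cy"]],[0,0,1.]])
    return c
def ray(c,uv):
    p=cv2.undistortPoints(np.array(uv,float).reshape(-1,1,2),c["K"],np.array(c["distortion"],float)).reshape(-1,2)
    d=np.c_[p[:,0],-p[:,1],-np.ones(len(p))]
    return d@c["rotation"].T
def onz(c,uv,z):
    d=ray(c,uv);o=np.array(c["origin"]);return o+d*((z-o[2])/d[:,2])[:,None]
def proj(c,P):
    P=(np.array(P,float).reshape(-1,3)-c["origin"])@c["rotation"]
    P=P*[1,-1,-1]
    return cv2.projectPoints(P,np.zeros(3),np.zeros(3),c["K"],np.array(c["distortion"],float))[0].reshape(-1,2)
def save(c,n): cv2.imwrite("pics/"+n,cv2.cvtColor(c["frame"],cv2.COLOR_RGB2BGR))
E
python3 - <<'E'
from h import *
o=ctrl.get_obs();print({k:np.round(v,3) for k,v in o.items()},ctrl.pinch_z)
for n in("scene","side","wrist"):
    c=cap(n);save(c,n+"0.png");print(n,c["origin"],c["rotation"].round(3).tolist(),c["fx"])
E
```

```text
{'clock': np.float64(0.0), 'qpos': array([-0.07 ,  0.309,  1.635,  0.   ,  1.2  , -0.07 ]), 'qvel': array([-0.001,  0.001, -0.001,  0.002,  0.001,  0.   ]), 'joint_torque': array([ 0.0000e+00, -4.1525e+01, -2.7667e+01, -0.0000e+00,  1.0000e-02,
       -0.0000e+00]), 'tcp_pos': array([0.624, 0.   , 0.303]), 'orientation': array([-2.22e+00, -2.22e+00,  2.00e-03]), 'contact_force': array([ 0.54 ,  0.123, -0.045]), 'moment': array([-0.016, -0.039, -0.019]), 'grip_force': np.float64(0.0), 'grip_width': np.float64(0.085)} 0.0539
scene [ 0.95349893 -0.59697915  0.55957204] [[0.825, -0.29, 0.485], [0.564, 0.463, -0.684], [-0.026, 0.838, 0.546]] 601.5187128830382
side [0.34147136 0.738783   0.67605367] [[-0.976, 0.127, -0.176], [-0.216, -0.629, 0.747], [-0.016, 0.767, 0.642]] 582.9965068070679
wrist [0.62333639 0.07534246 0.37314045] [[1.0, -0.001, 0.001], [0.001, 0.954, 0.299], [-0.002, -0.299, 0.954]] 379.7661115177821
```

View pics/scene0.png

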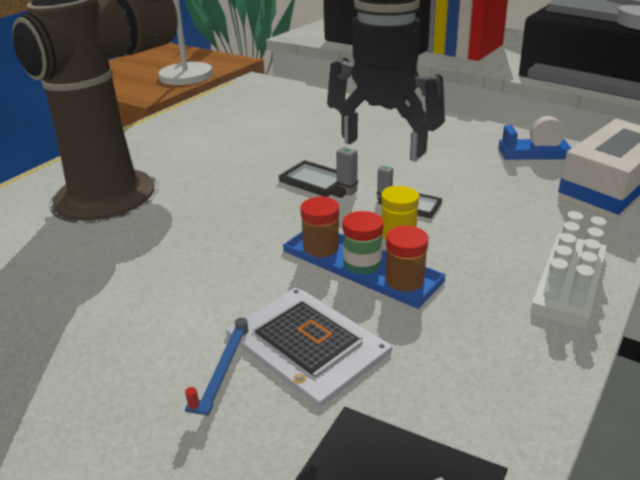

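View pics/side0.png

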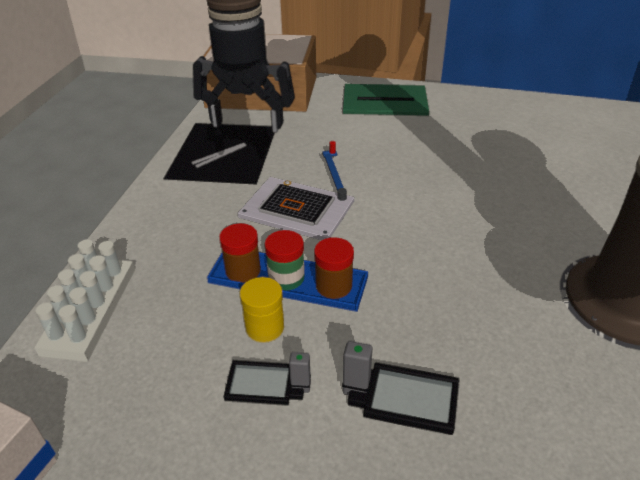

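View pics/wrist0.png

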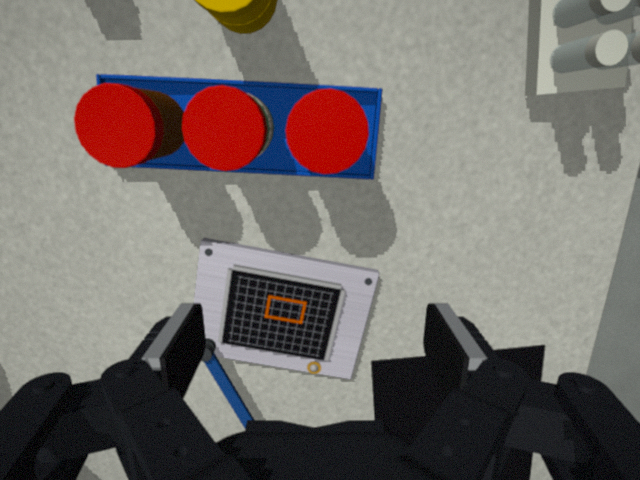

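Scene view: smaller magnifier has its handle at (386,178) and lens at (425,205). The larger look-alike is at (315,178) with its handle at (347,167). In the side view the smaller one is at (258,383), handle (300,370), and the larger at (410,395). The smaller one is meant. The keeper is open: knob at (192,398) in scene and (332,148) in side. The plate holder shows in the wrist view with the outline at (286,309). The yellow jar is a look-alike and stays out of it.

```bash
python3 - <<'E'
from h import *
C={n:cap(n) for n in("scene","side","wrist")}
def comps(n,lo,hi,box,amin=5):
    c=C[n];h=cv2.cvtColor(c["frame"],cv2.COLOR_RGB2HSV);m=cv2.inRange(h,np.array(lo),np.array(hi))
    x0,y0,x1,y1=box;mm=np.zeros_like(m);mm[y0:y1,x0:x1]=m[y0:y1,x0:x1]
    k,l,s,ce=cv2.connectedComponentsWithStats(mm)
    return mm,[(ce[i].round(1).tolist(),s[i].tolist()) for i in range(1,k) if s[i,4]>=amin]
# orange
for n,b in(("wrist",(240,280,330,340)),("scene",(290,310,340,350)),("side",(270,190,310,215))):
    m,r=comps(n,(5,150,120),(20,255,255),b)
    pts=np.argwhere(m)[:,::-1].astype(np.float32)
    P=onz(C[n],pts,.018)[:,:2]*1000
    rr=cv2.minAreaRect(P.astype(np.float32));print(n,"orange",rr)
# knob
for n,b in(("scene",(175,375,210,415)),("side",(320,135,345,158))):
    m,r=comps(n,(0,150,80),(8,255,255),b);print(n,"knob",r)
    if r:
        s=r[0][1];top=(r[0][0][0],s[1]+2);print(onz(C[n],[r[0][0]],.0385),onz(C[n],[top],.05))
# green dots
for n,b in(("scene",(330,140,400,190)),("side",(285,340,380,370))):
    m,r=comps(n,(45,60,40),(90,255,255),b,3);print(n,"dot",r)
    for q in r: print(onz(C[n],[q[0]],.066).round(4))
# lids
m,r=comps("wrist",(0,200,120),(6,255,255),(60,70,390,185),500);
for q in r: print("lid",q,onz(C["wrist"],[q[0]],.084).round(4))
# tray
# hinge
print("hinge wrist",onz(C["wrist"],[[208,347]],.03),"scene",onz(C["scene"],[[241,321]],.03),"side",onz(C["side"],[[342,192]],.03))
# black frame in side
c=C["side"];g=cv2.cvtColor(c["frame"],cv2.COLOR_RGB2HSV);m=cv2.inRange(g,(0,0,0),(180,255,45));mm=np.zeros_like(m);mm[350:415,215:310]=m[350:415,215:310]
pts=np.argwhere(mm)[:,::-1].astype(np.float32);print("n",len(pts));h=cv2.convexHull(pts)[:,0];print(cv2.approxPolyDP(h[:,None],3,True)[:,0].tolist())
crop=c["frame"][330:440,210:470];cv2.imwrite("pics/crop1.png",cv2.cvtColor(cv2.resize(crop,None,fx=3,fy=3,interpolation=2),cv2.COLOR_RGB2BGR))
E
```

```text
wrist orange ((592.4765014648438, -117.35564422607422), (26.776859283447266, 40.52016830444336), 78.81208038330078)
scene orange ((592.0902099609375, -115.62809753417969), (27.148637771606445, 41.13779830932617), 78.63032531738281)
side orange ((593.830810546875, -115.9465103149414), (25.10306739807129, 38.66554260253906), 79.19424438476562)
scene knob [([191.7, 397.0], [186, 388, 12, 20, 178])]
[[ 0.55273324 -0.30363821  0.0385    ]] [[ 0.55409754 -0.30243192  0.05      ]]
side knob [([332.1, 146.5], [330, 141, 6, 12, 57])]
[[ 0.55363413 -0.30281239  0.0385    ]] [[ 0.55260175 -0.29781708  0.05      ]]
scene dot [([346.2, 149.3], [344, 148, 5, 3, 10]), ([385.0, 167.5], [384, 167, 3, 2, 6])]
[[0.3775 0.3002 0.066 ]]
[[0.48   0.2709 0.066 ]]
side dot [([357.6, 348.3], [354, 345, 9, 8, 50]), ([298.6, 356.9], [296, 355, 6, 5, 27])]
[[0.4084 0.2416 0.066 ]]
[[0.482  0.2716 0.066 ]]
lid ([114.4, 125.0], [75, 84, 80, 83, 5048]) [[0.4754 0.0699 0.084 ]]
lid ([222.5, 127.5], [181, 86, 83, 84, 5185]) [[0.5559 0.0676 0.084 ]]
lid ([326.1, 130.8], [286, 90, 81, 83, 5075]) [[0.6323 0.0652 0.084 ]]
hinge wrist [[ 0.51203972 -0.15581315  0.03      ]] scene [[ 0.50626383 -0.16368768  0.03      ]] side [[ 0.50470492 -0.15642192  0.03      ]]
n 1056
[[309.0, 386.0], [301.0, 398.0], [287.0, 404.0], [224.0, 398.0], [233.0, 360.0], [288.0, 364.0]]
```

View pics/crop1.png

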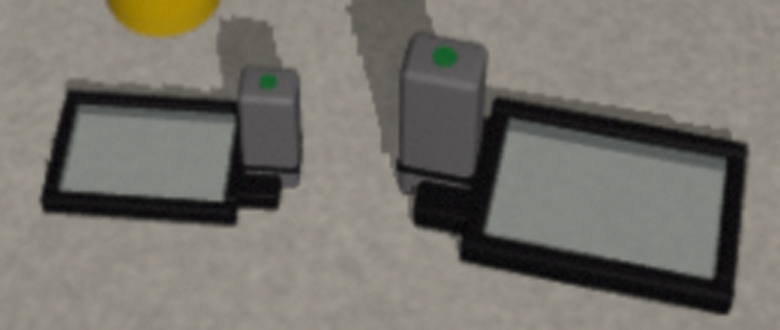

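Crop: the smaller magnifier (left, handle dot at 66 mm height agrees in both views at (0.481, 0.271)) is the one meant. The handle of the larger one is taller, so its two views disagree at that height. First job is the keeper: close the fingers, turn the tool about 43°, and go low.

Emit:
play_rows(plan=[[[0,0,0,2,0,0,0.149],[0,0,0,2,0,0,0.149],[0,0,0,2,0,0,0.149],[0,0,0,2,0,0,0.149],[0,0,0,2,0,0,0.149]]])

```text
clock: 0.8
tcp_pos: [0.625, -0.0, 0.2031]
orientation: [2.881, 1.252, 0.0]
contact_force: [-0.4, -0.4, 0.8]
grip_width: 0.0123
grip_force: 0.0
```

```bash
cat >> h.py <<'E'
def tool():
    o=ctrl.get_obs();return np.array(o["tcp_pos"]),R.from_rotvec(o["orientation"]).as_matrix()
def legs(W,p=None):
    p0,M=tool();p=p0 if p is None else p
    for w in W:
        d=(np.array(w)-p)@M*100;print(np.round(w,4),"tool cm",d.round(2),"rows>=",int(np.ceil(np.linalg.norm(d)/5)));p=np.array(w)
def yaw(M): return np.degrees(np.arctan2(M[1,0],M[0,0])),M[2,:2].round(4)
E
python3 - <<'E'
from h import *
p,M=tool();print(p,yaw(M))
n=M[:,0]*[1,1,0]
H=np.array([.507,-.158]);K=np.array([.553,-.3015]);r=.1485
a0=np.arctan2(*(K-H)[::-1]);
print(np.degrees(a0))
W=[[*(K-n[:2]*.042),.2],[*(K-n[:2]*.042),.107]]
for t in np.linspace(a0,np.radians(-15.9),9): k=H+r*np.array([np.cos(t),np.sin(t)]);W.append([*(k-n[:2]*.018),.107])
legs(W)
E
```

```text
[ 6.24969933e-01 -3.47675813e-05  2.03079420e-01] (np.float64(46.96256971377016), array([0.    , 0.0001]))
-72.22635819436897
[ 0.5243 -0.3322  0.2   ] tool cm [-31.15  15.31   0.31] rows>= 7
[ 0.5243 -0.3322  0.107 ] tool cm [-0.  -0.   9.3] rows>= 2
[ 0.54   -0.3126  0.107 ] tool cm [ 2.51 -0.19  0.  ] rows>= 1
[ 0.557  -0.3059  0.107 ] tool cm [1.64 0.79 0.  ] rows>= 1
[ 0.5731 -0.2973  0.107 ] tool cm [1.73 0.58 0.  ] rows>= 1
[ 0.588  -0.2867  0.107 ] tool cm [1.79 0.37 0.  ] rows>= 1
[ 0.6014 -0.2744  0.107 ] tool cm [1.82 0.14 0.  ] rows>= 1
[ 0.6133 -0.2606  0.107 ] tool cm [ 1.82 -0.08  0.  ] rows>= 1
[ 0.6233 -0.2454  0.107 ] tool cm [ 1.8 -0.3  0. ] rows>= 1
[ 0.6315 -0.229   0.107 ] tool cm [ 1.75 -0.52 -0.  ] rows>= 1
[ 0.6375 -0.2118  0.107 ] tool cm [ 1.67 -0.73 -0.  ] rows>= 1
```

Emit:
play_rows(plan=[[[0,-3.9,1.91,0,0,0,0],[0,-3.9,1.91,0,0,0,0],[0,-3.9,1.91,0,0,0,0],[0,-3.9,1.91,0,0,0,0],[0,-3.9,1.91,0,0,0,0]]])

```text
clock: 1.3
tcp_pos: [0.5624, -0.2096, 0.204]
orientation: [2.877, 1.261, 0.0]
contact_force: [0.7, -0.7, -0.5]
grip_width: -0.0
grip_force: 0.0
```

Emit:
play_rows(plan=[[[0,-3.9,1.91,0,0,0,0],[0,-3.9,1.91,0,0,0,0],[0,-3.8,1.91,0,0,0,0],[0,0,0,2.5,0,0,0],[0,0,0,2.5,0,0,0]]])

```text
clock: 1.8
tcp_pos: [0.5267, -0.3348, 0.1547]
orientation: [2.877, 1.255, 0.003]
contact_force: [-0.1, 0.9, 0.3]
grip_width: 0.0003
grip_force: 0.0
```

```bash
python3 - <<'E'
from h import *
p,M=tool();print(p,yaw(M))
c=cap("wrist");h=cv2.cvtColor(c["frame"],cv2.COLOR_RGB2HSV)
save(c,"w2.png")
m=cv2.inRange(h,(0,180,80),(8,255,255));k,l,s,ce=cv2.connectedComponentsWithStats(m)
for i in range(1,k):
    if s[i,4]>40: print(ce[i],s[i],onz(c,[ce[i]],.05))
E
```

```text
[ 0.5266902  -0.33484468  0.1546719 ] (np.float64(47.13354826291043), array([0.0004, 0.0037]))
[308.65630115 191.66939444] [296 174  27  33 611] [[ 0.55321712 -0.3031634   0.05      ]]
```

View pics/w2.png

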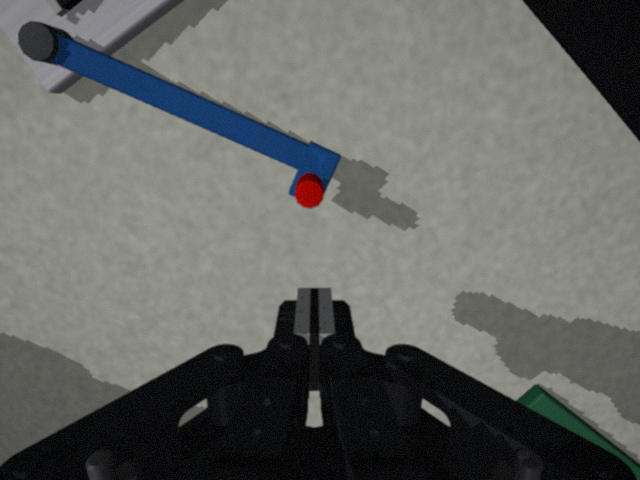

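Wrist view: knob at (309,190), straight ahead of the closed fingertips at (314,295). Bar and hinge pin are clear at (40,40), so I refine the hinge from here.

```bash
python3 - <<'E'
from h import *
c=cap("wrist");H=onz(c,[[38,40]],.03)[0][:2];K=np.array([.553,-.303]);print(H,np.linalg.norm(K-H))
p,M=tool();n=M[:2,0]
H=(H+[.507,-.158])/2;r=.1475
a0=np.arctan2(*(K-H)[::-1]);print(np.degrees(a0))
W=[[*p[:2],.107]]
for t in np.linspace(a0,np.radians(-15.9),10): k=H+r*np.array([np.cos(t),np.sin(t)]);W.append([*(k-n*.018),.107])
legs(W)
E
```

```text
[ 0.50418636 -0.16412763] 0.14720158525935534
-71.53063207279256
[ 0.5237 -0.3311  0.107 ] tool cm [0.   0.04 4.29] rows>= 1
[ 0.5401 -0.3142  0.107 ] tool cm [ 2.36  0.06 -0.  ] rows>= 1
[ 0.5549 -0.3083  0.107 ] tool cm [ 1.43  0.69 -0.01] rows>= 1
[ 0.569  -0.3009  0.107 ] tool cm [ 1.5   0.53 -0.01] rows>= 1
[ 0.5822 -0.2921  0.107 ] tool cm [ 1.55  0.37 -0.  ] rows>= 1
[ 0.5943 -0.2818  0.107 ] tool cm [ 1.58  0.2  -0.  ] rows>= 1
[ 0.6053 -0.2703  0.107 ] tool cm [ 1.59  0.03 -0.  ] rows>= 1
[ 0.615  -0.2577  0.107 ] tool cm [ 1.58 -0.14 -0.  ] rows>= 1
[ 0.6233 -0.2441  0.107 ] tool cm [ 1.56 -0.31  0.  ] rows>= 1
[ 0.6301 -0.2297  0.107 ] tool cm [ 1.52 -0.48  0.  ] rows>= 1
[ 0.6352 -0.2147  0.107 ] tool cm [ 1.46 -0.64  0.  ] rows>= 1
```

Emit:
play_rows(plan=[[[0,0,0,2.2,0,0,0],[0,0,0,2.1,0,0,0],[0,1.2,0,0,0,0,0],[0,0.8,0,0,0,0,0],[0,0.4,0.05,0,0,0,0]]])

```text
clock: 2.4
tcp_pos: [0.5451, -0.3144, 0.1127]
orientation: [2.874, 1.262, 0.003]
contact_force: [0.6, -0.6, 0.1]
grip_width: 0.0002
grip_force: 0.1
```

Emit:
play_rows(plan=[[[0,0.7,0.35,0,0,0,0],[0,0.7,0.35,0,0,0,0],[0,0.75,0.27,0,0,0,0],[0,0.75,0.27,0,0,0,0],[0,0.78,0.18,0,0,0,0]]])

```text
clock: 2.9
tcp_pos: [0.5793, -0.2974, 0.111]
orientation: [2.877, 1.26, 0.0]
contact_force: [-0.2, 0.3, 0.5]
grip_width: 0.0001
grip_force: 0.1
```

Emit:
play_rows(plan=[[[0,0.78,0.18,0,0,0,0],[0,0.8,0.1,0,0,0,0],[0,0.8,0.1,0,0,0,0],[0,0.8,0.02,0,0,0,0],[0,0.8,0.02,0,0,0,0]]])

```text
clock: 3.4
tcp_pos: [0.6089, -0.2705, 0.1108]
orientation: [-2.877, -1.261, 0.0]
contact_force: [0.7, 0.7, 1.4]
grip_width: -0.0002
grip_force: 0.1
```

Emit:
play_rows(plan=[[[0,0.8,-0.07,0,0,0,0],[0,0.8,-0.07,0,0,0,0],[0,0.78,-0.15,0,0,0,0],[0,0.78,-0.15,0,0,0,0],[0,0,0,0,0,0,0]]])

```text
clock: 3.9
tcp_pos: [0.6273, -0.2437, 0.1109]
orientation: [-2.877, -1.262, -0.0]
contact_force: [0.3, -0.4, -0.4]
grip_width: -0.0
grip_force: 0.0
```

```bash
python3 - <<'E'
from h import *
p,M=tool();n=M[:2,0];print(p,yaw(M))
c=cap("wrist");h=cv2.cvtColor(c["frame"],cv2.COLOR_RGB2HSV);save(c,"w3.png")
m=cv2.inRange(h,(0,180,80),(8,255,255));k,l,s,ce=cv2.connectedComponentsWithStats(m)
for i in range(1,k):
    if s[i,4]>40: print(ce[i],s[i],onz(c,[ce[i]],.05))
for H in([.504,-.164],[.5065,-.16]):
  W=[]
  for d in(-24,-20,-15.9): t=np.radians(d);W.append([*(np.array(H)+.1475*np.array([np.cos(t),np.sin(t)])-n*.018),.107])
  legs(W)
E
```

```text
[ 0.62730702 -0.24370382  0.11087856] (np.float64(47.382136015563), array([ 0.0003, -0.0001]))
[308.85387454 268.52693727] [ 292  243   34   51 1355] [[ 0.63987298 -0.22716691  0.05      ]]
[ 0.6266 -0.2372  0.107 ] tool cm [ 0.48 -0.51  0.39] rows>= 1
[ 0.6304 -0.2277  0.107 ] tool cm [ 0.96 -0.36  0.  ] rows>= 1
[ 0.6337 -0.2177  0.107 ] tool cm [ 0.96 -0.44  0.  ] rows>= 1
[ 0.6291 -0.2332  0.107 ] tool cm [ 0.95 -0.59  0.39] rows>= 1
[ 0.6329 -0.2237  0.107 ] tool cm [ 0.96 -0.36  0.  ] rows>= 1
[ 0.6362 -0.2137  0.107 ] tool cm [ 0.96 -0.44  0.  ] rows>= 1
```

View pics/w3.png

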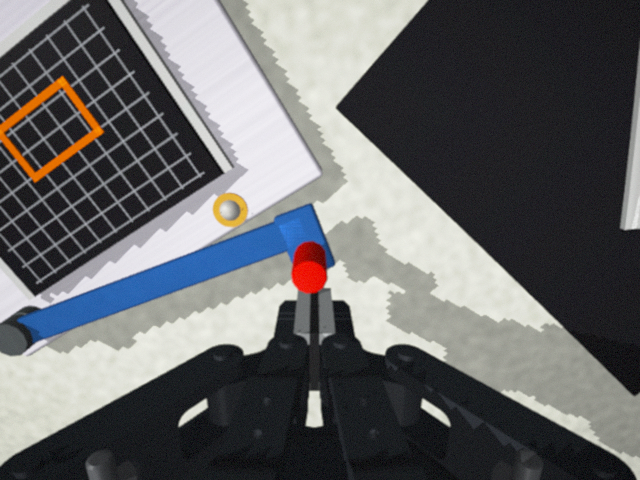

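Wrist view: fingertips on the knob (309,270), bar still about 12° open, the sprung ball at (230,210). Pushing home gently now.

Emit:
play_rows(plan=[[[0,0.5,-0.25,0,0,0,0],[0,0.5,-0.2,0,0,0,0],[0,0.5,-0.25,0,0,0,0],[0,0.4,-0.2,0,0,0,0],[0,0.3,-0.15,0,0,0,0]]])

```text
clock: 4.45
tcp_pos: [0.6339, -0.2231, 0.1112]
orientation: [2.874, 1.261, -0.002]
contact_force: [-1.5, -5.5, 0.4]
grip_width: -0.0001
grip_force: 2.1
```

Emit:
play_rows(plan=[[[0,0.2,-0.1,0,0,0,0],[0,0.2,-0.1,0,0,0,0],[0,0.2,-0.1,0,0,0,0],[0,0,0,0,0,0,0],[0,0,0,0,0,0,0]]])

```text
clock: 4.95
tcp_pos: [0.6356, -0.2155, 0.1109]
orientation: [2.877, 1.261, -0.001]
contact_force: [-2.0, -4.6, 0.7]
grip_width: -0.0001
grip_force: 1.9
```

```bash
cat > k.py <<'E'
from h import *
o=ctrl.get_obs();p,M=tool();print(p,M[:2,0],np.round(o["contact_force"],1))
c=cap("wrist");h=cv2.cvtColor(c["frame"],cv2.COLOR_RGB2HSV);save(c,"w4.png")
def ln(m,z):
    q=np.argwhere(m)[:,::-1].astype(float);P=onz(c,q,z)[:,:2].astype(np.float32);return P
m=cv2.inRange(h,(100,150,60),(125,255,255));k,l,s,ce=cv2.connectedComponentsWithStats(m);i=1+s[1:,4].argmax()
P=ln(l==i,.026);v=cv2.fitLine(P,cv2.DIST_HUBER,0,.001,.001).ravel();
r=cv2.minAreaRect(P*1000);print("bar fit",np.degrees(np.arctan2(v[1],v[0])),r)
m=cv2.inRange(h,(5,150,120),(17,255,255));k,l,s,ce=cv2.connectedComponentsWithStats(m);i=1+s[1:,4].argmax()
print("field",cv2.minAreaRect(ln(l==i,.018)*1000))
E
python3 k.py
```

```text
[ 0.63564256 -0.21548398  0.11087974] [0.67783024 0.73521812] [-2.  -4.6  0.7]
bar fit -11.453568 ((583.7672119140625, -185.0985107421875), (29.12105941772461, 149.99647521972656), 78.84251403808594)
field ((591.7076416015625, -116.31433868408203), (26.71397590637207, 41.04835510253906), 78.86563110351562)
```

Emit:
play_rows(plan=[[[0,0.15,-0.05,0,0,0,0],[0,0.1,-0.05,0,0,0,0],[0,0,0,0,0,0,0],[0,0,0,0,0,0,0],[0,0,0,0,0,0,0]]])

```text
clock: 5.5
tcp_pos: [0.6359, -0.2149, 0.1109]
orientation: [2.875, 1.261, -0.005]
contact_force: [-3.6, -9.2, -0.3]
grip_width: -0.0001
grip_force: 4.4
```

```bash
python3 k.py
```

```text
[ 0.63586391 -0.21489283  0.11088904] [0.67751035 0.73550406] [-3.6 -9.2 -0.3]
bar fit -11.374762 ((583.8511962890625, -184.93869018554688), (29.16549301147461, 149.9300079345703), 78.88302612304688)
field ((591.717529296875, -116.33660888671875), (26.802993774414062, 41.030494689941406), 78.86959075927734)
```

Force rises against a hard stop and the bar is parallel to the outline (-11.1°), so the keeper is shut. Backing off, lifting, and heading to the magnifier.

Emit:
play_rows(plan=[[[0,-2,0,0,0,0,0],[0,-1,0,-1,0,0,0],[0.9,0,0,-4.5,0,0,-0.149],[0.9,0,0,-4.5,0,0,-0.149],[0.9,0,0,-4.5,0,0,-0.149]]])

```text
clock: 6.05
tcp_pos: [0.6157, -0.2343, 0.2576]
orientation: [-2.52, -1.873, -0.002]
contact_force: [1.2, 0.1, 0.5]
grip_width: 0.0433
grip_force: 0.0
```

Emit:
play_rows(plan=[[[0.9,0,0,-2.5,0,0,-0.149],[0.9,0,0,0,0,0,-0.149],[0.9,4.8,-1.1,0,0,0,0],[0.9,4.8,-1.1,0,0,0,0],[0.9,4.8,-1.1,0,0,0,0]]])

```text
clock: 6.55
tcp_pos: [0.5824, -0.0892, 0.2815]
orientation: [-2.223, -2.219, -0.003]
contact_force: [1.5, 0.2, 0.6]
grip_width: 0.0772
grip_force: 0.0
```

Emit:
play_rows(plan=[[[0.9,4.8,-1.1,0,0,0,0],[0.9,4.8,-1.1,0,0,0,0],[0.9,4.8,-1.1,0,0,0,0],[0.9,4.8,-1.1,0,0,0,0],[0.9,4.8,-1.1,0,0,0,0]]])

```text
clock: 7.05
tcp_pos: [0.5272, 0.1513, 0.2816]
orientation: [-2.222, -2.22, -0.003]
contact_force: [1.1, 0.1, 0.4]
grip_width: 0.0769
grip_force: 0.0
```

Emit:
play_rows(plan=[[[0.9,4.8,-1.1,0,0,0,0],[0.9,4.8,-1.1,0,0,0,0],[0.9,0,0,0,0,0,0],[0.9,0,0,0,0,0,0],[0.9,0,0,0,0,0,0]]])

```text
clock: 7.55
tcp_pos: [0.5063, 0.2445, 0.2811]
orientation: [-2.222, -2.221, 0.0]
contact_force: [0.2, 0.0, -0.1]
grip_width: 0.0768
grip_force: 0.0
```

```bash
python3 - <<'E'
from h import *
p,M=tool();print(p,yaw(M))
c=cap("wrist");save(c,"w5.png")
s=cap("scene");h=cv2.cvtColor(s["frame"],cv2.COLOR_RGB2HSV)
m=cv2.inRange(h,(100,150,60),(125,255,255));m[:310]=0;m[430:]=0;m[:,:200]=0;m[:,400:]=0
P=onz(s,np.argwhere(m)[:,::-1].astype(float),.026)[:,:2].astype(np.float32);print("bar",cv2.minAreaRect(P*1000))
m=cv2.inRange(cv2.cvtColor(c["frame"],cv2.COLOR_RGB2HSV),(45,80,40),(90,255,255));k,l,st,ce=cv2.connectedComponentsWithStats(m)
for i in range(1,k):
    if st[i,4]>10: print(ce[i],st[i],onz(c,[ce[i]],.066))
E
```

```text
[0.50632425 0.24453571 0.28108757] (np.float64(89.96569793652176), array([ 0.    , -0.0002]))
bar ((586.127197265625, -187.47288513183594), (27.27742576599121, 145.841552734375), 79.6353530883789)
[281.31111111 184.96666667] [276 180  11  11  90] [[0.48050732 0.27014998 0.066     ]]
[172.78977273 207.09090909] [166 200  15  15 176] [[0.39603098 0.25307665 0.066     ]]
[358.72302158 347.72302158] [335 341  52  23 278] [[0.54426784 0.12747526 0.066     ]]
[362.79231693 374.60504202] [336 363  61  33 833] [[0.5489749  0.09945295 0.066     ]]
```

View pics/w5.png

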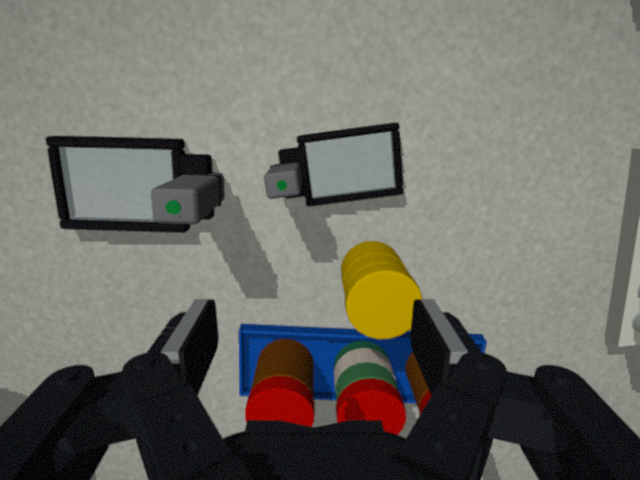

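Wrist view: smaller magnifier's handle dot at (281,185), its lens at (350,165) yawed a few degrees. The larger look-alike is at (115,185), the yellow jar at (380,300). Handle measured again at (0.4805, 0.2702).

```bash
python3 - <<'E'
from h import *
c=cap("wrist");h=cv2.cvtColor(c["frame"],cv2.COLOR_RGB2HSV)
m=cv2.inRange(h,(0,0,0),(180,255,60));b=np.zeros_like(m);b[115:212,296:412]=m[115:212,296:412]
k,l,s,ce=cv2.connectedComponentsWithStats(b);i=1+s[1:,4].argmax();b=(l==i).astype(np.uint8)
P=onz(c,np.argwhere(b)[:,::-1].astype(float),.012)[:,:2].astype(np.float32)*1000;print("frame",cv2.minAreaRect(P))
cs,hi=cv2.findContours(b,cv2.RETR_CCOMP,2);inner=max((q for q,z in zip(cs,hi[0]) if z[3]>=0),key=cv2.contourArea)
P=onz(c,inner[:,0].astype(float),.010)[:,:2].astype(np.float32)*1000;r=cv2.minAreaRect(P);print("glass",r)
h0=np.array([480.5,270.2]);print("handle->lens yaw",np.degrees(np.arctan2(*(np.array(r[0])-h0)[::-1])),np.linalg.norm(np.array(r[0])-h0))
y=cv2.inRange(h,(22,150,80),(32,255,255));k,l,s,ce=cv2.connectedComponentsWithStats(y);i=1+s[1:,4].argmax();print("yellow",s[i],onz(c,[[384,305]],.084))
E
```

```text
frame ((534.4349975585938, 277.8132629394531), (96.43452453613281, 63.12078857421875), 7.566760540008545)
glass ((537.846923828125, 278.25811767578125), (78.42210388183594, 52.38138961791992), 7.671943664550781)
handle->lens yaw 7.998562823131223 57.91030075060489
yellow [ 341  240   81   98 5781] [[0.56049859 0.1778263  0.084     ]]
```

Emit:
play_rows(plan=[[[0.7,2.57,-2.58,0,0,0,0],[0.7,0,0,0,0,0,0.1436],[0.7,0,0,0,0,0,0.1436],[0.7,0,0,0,0,0,0.1436],[0.7,0,0,0,0,0,0.1436]]])

```text
clock: 8.2
tcp_pos: [0.4811, 0.2698, 0.2809]
orientation: [-2.766, -1.49, 0.0]
contact_force: [-0.1, -0.1, -0.5]
grip_width: 0.0597
grip_force: 0.0
```

Emit:
play_rows(plan=[[[0.7,0,0,1,0,0,0.1436],[0.7,0,0,1,0,0,0.1436],[0.7,0,0,1,0,0,0.1436],[0.7,0,0,1,0,0,0.1436],[0.7,0,0,1,0,0,0.1436]]])

```text
clock: 8.7
tcp_pos: [0.4812, 0.2697, 0.2305]
orientation: [-3.113, -0.423, 0.0]
contact_force: [-0.6, -0.2, -0.7]
grip_width: 0.0597
grip_force: 0.0
```

Emit:
play_rows(plan=[[[0.7,0,0,1,0,0,0.1436],[0.7,0,0,2,0,0,0],[0.7,0,0,0,0,0,0],[0.7,0,0,0,0,0,0],[0.7,0,0,0,0,0,0]]])

```text
clock: 9.2
tcp_pos: [0.4815, 0.2708, 0.2019]
orientation: [-3.134, -0.21, -0.002]
contact_force: [0.0, 0.8, -0.2]
grip_width: 0.0598
grip_force: 0.0
```

```bash
python3 - <<'E'
from h import *
p,M=tool();print(p,yaw(M))
c=cap("wrist");save(c,"w6.png");h=cv2.cvtColor(c["frame"],cv2.COLOR_RGB2HSV)
m=cv2.inRange(h,(45,80,40),(90,255,255));k,l,st,ce=cv2.connectedComponentsWithStats(m)
for i in range(1,k):
    if st[i,4]>10:
        P=onz(c,[ce[i]],.066)[0];print(ce[i],st[i],P,"tool cm",((P-p)@M*100).round(2))
E
```

```text
[0.48148299 0.27077415 0.20185027] (np.float64(7.673379434107616), array([ 0.0014, -0.0005]))
[586.68439306 157.52601156] [572 121  50  81 865] [0.55610552 0.1299486  0.066     ] tool cm [ 5.5  14.96 13.59]
[626.94099052 175.01844046] [ 609  130   31   87 1898] [0.55024947 0.10373318 0.066     ] tool cm [ 4.57 17.48 13.58]
[312.71917808 255.12328767] [306 249  14  13 146] [0.48018421 0.2703033  0.066     ] tool cm [-0.15  0.04 13.58]
[315.51489362 391.46808511] [307 384  18  16 235] [0.38582051 0.25576463 0.066     ] tool cm [-9.7   0.22 13.57]
```

View pics/w6.png

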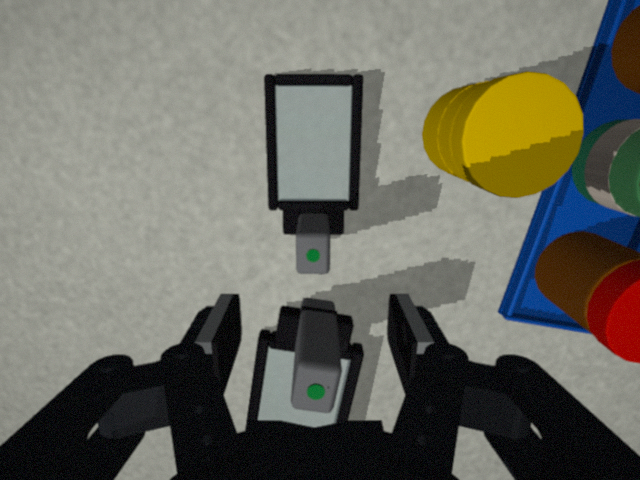

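Wrist view: target handle dot at (313,255), centred between the fingers, with the lens straight ahead at (315,140). Descending.

Emit:
play_rows(plan=[[[0.7,-0.12,0.04,3,0,0,0],[0.7,0,0,3,0,0,0],[0.7,0,0,2.2,0,0,0],[0.7,0,0,1.4,0,0,0],[0.7,0,0,1.0,0,0,0]]])

```text
clock: 9.75
tcp_pos: [0.4797, 0.2705, 0.0945]
orientation: [-3.134, -0.211, -0.0]
contact_force: [0.5, -0.6, 0.1]
grip_width: 0.0597
grip_force: 0.0
```

Emit:
play_rows(plan=[[[0.7,0,0,0,0,0,0],[0,0,0,0,0,0,0],[0,0,0,0,0,0,0],[0,0,0,0,0,0,0],[0,0,0,0,0,0,0]]])

```text
clock: 10.25
tcp_pos: [0.4804, 0.2709, 0.0962]
orientation: [-3.134, -0.212, -0.004]
contact_force: [-0.9, 0.8, 5.0]
grip_width: 0.0194
grip_force: 59.1
```

Emit:
play_rows(plan=[[[0,0,0,0,0,0,0],[0,0,0,0,0,0,0],[0,0,0,0,0,0,0],[0,0,0,-0.4,0,0,0],[0,0,0,-0.6,0,0,0]]])

```text
clock: 10.75
tcp_pos: [0.4785, 0.27, 0.1043]
orientation: [3.134, 0.211, -0.004]
contact_force: [0.3, -1.0, -2.2]
grip_width: 0.0193
grip_force: 58.5
```

Emit:
play_rows(plan=[[[0,0,0,-1.5,0,0,0],[0,0,0,-2.5,0,0,0],[0,0,0,-3,0,0,0],[0,0,0,-3,0,0,0],[0,0,0,-2.5,0,0,0]]])

```text
clock: 11.25
tcp_pos: [0.4797, 0.2706, 0.2324]
orientation: [-3.134, -0.212, -0.003]
contact_force: [0.7, -0.1, -0.8]
grip_width: 0.0192
grip_force: 58.6
```

Emit:
play_rows(plan=[[[0,0,0,-1,0,0,0.08],[0,0,0,0,0,0,0.08],[0,0,0,0,0,0,0.08],[0,0,0,0,0,0,0.088],[0,0,0,0,0,0,0]]])

```text
clock: 11.75
tcp_pos: [0.4793, 0.2703, 0.2406]
orientation: [-3.127, 0.303, -0.0]
contact_force: [0.0, -0.5, -0.8]
grip_width: 0.0195
grip_force: 58.6
```

```bash
cat > m.py <<'E'
from h import *
import sys
p,M=tool();print(p,yaw(M))
c=cap("wrist");save(c,sys.argv[1]);h=cv2.cvtColor(c["frame"],cv2.COLOR_RGB2HSV)
m=cv2.inRange(h,(45,80,40),(90,255,255));m[:,:250]=0;m[:,380:]=0;k,l,st,ce=cv2.connectedComponentsWithStats(m)
for i in range(1,k):
    if st[i,4]>10: print("dot",ce[i],st[i])
E
python3 m.py w7.png; python3 - <<'E'
from h import *
p,M=tool()
legs([[.535,-.105,.225]])
E
```

```text
[0.47927907 0.2703279  0.24059951] (np.float64(-11.0655978316395), array([ 0.0002, -0.0002]))
dot [313.9445629 370.1684435] [301 359  26  23 469]
[ 0.535 -0.105  0.225] tool cm [12.61 35.79  1.54] rows>= 8
```

View pics/w7.png

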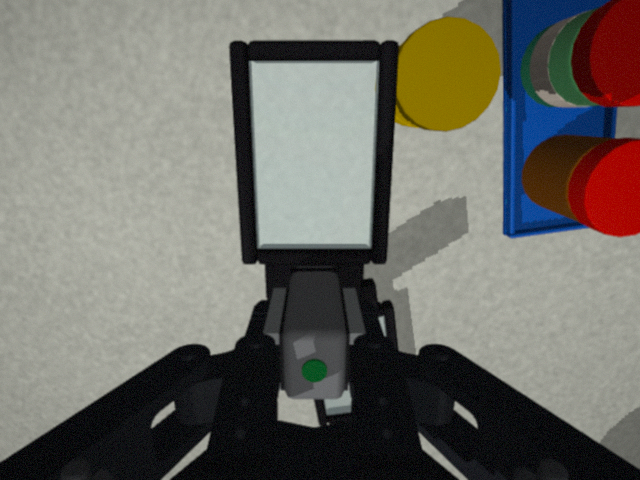

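Wrist view: the magnifier hangs straight in the grip, lens frame corners near (232,42)–(390,263), dot at (314,370). Next: measure its pose in the tool frame, then the carry.

```bash
cat > lens.py <<'E'
from h import *
def lens(c,rowmax=263):
    g=cv2.cvtColor(c["frame"],cv2.COLOR_RGB2HSV);m=cv2.inRange(g,(0,0,0),(180,255,65));m[rowmax:]=0;m[:,:215]=0;m[:,415:]=0
    k,l,s,ce=cv2.connectedComponentsWithStats(m);i=1+s[1:,4].argmax()
    b=(l==i);rows=np.arange(70,240,2);cols=np.arange(255,375,2)
    def fit(pts): v=cv2.fitLine(np.array(pts,np.float32),cv2.DIST_HUBER,0,.01,.01).ravel();return np.cross([v[2],v[3],1],[v[2]+v[0],v[3]+v[1],1])
    L=fit([(np.flatnonzero(b[r])[0]-.5,r) for r in rows]);Rr=fit([(np.flatnonzero(b[r])[-1]+.5,r) for r in rows])
    T=fit([(q,np.flatnonzero(b[:,q])[0]-.5) for q in cols])
    # lower edge of the lens opening and top edge of the opening, for the far/near ends
    hole=~b;hole[:, :235]=0;hole[:,400:]=0
    lo=fit([(q,200+np.flatnonzero(b[200:,q])[0]-.5) for q in cols if 265<q<365])
    X=lambda a,d:(lambda w:w[:2]/w[2])(np.cross(a,d))
    return np.array([X(T,L),X(T,Rr),X(lo,L),X(lo,Rr)])
E
python3 - <<'E'
from lens import *
c=cap("wrist");q=lens(c);print(q.round(1).tolist())
p,M=tool()
# held: underside est = tcp z - (0.0962) ; top plane +12
for zt in(p[2]-.0962+.012,):
    P=onz(c,q,zt);t=((P-p)@M*1000)[:,:2];print(t.round(1).tolist(),"w far/near",np.linalg.norm(t[0]-t[1]),np.linalg.norm(t[2]-t[3]),"len",np.linalg.norm(t[0]-t[2]))
    print("mean mid far/near",(t[0]+t[1])/2,(t[2]+t[3])/2)
E
```

```text
[[228.7, 40.5], [398.7, 40.5], [241.4, 248.5], [386.2, 248.5]]
[[102.7, -30.2], [102.8, 32.9], [21.0, -29.9], [21.0, 32.7]] w far/near 63.08685718412204 62.56938673500194 len 81.75656462851417
mean mid far/near [102.73989684   1.31049395] [20.98275486  1.40637183]
```

Emit:
play_rows(plan=[[[0,0.6,1.8,0,0,0,0],[0,1.2,3.4,0,0,0,0],[0,1.5,4.2,0,0,0,0],[0,1.5,4.2,0,0,0,0],[0,1.5,4.2,0,0,0,0]]])

```text
clock: 12.35
tcp_pos: [0.5071, 0.0822, 0.2402]
orientation: [-3.127, 0.299, -0.001]
contact_force: [0.6, 0.3, -2.2]
grip_width: 0.0192
grip_force: 58.8
```

Emit:
play_rows(plan=[[[0,1.5,4.2,0,0,0,0],[0,1.5,4.2,0,0,0,0],[0,1.4,4,0,0,0,0],[0,1.2,3.4,0,0,0,0],[0,0.7,2.2,0,0,0,0]]])

```text
clock: 12.85
tcp_pos: [0.5347, -0.1078, 0.2403]
orientation: [3.126, -0.304, 0.001]
contact_force: [0.2, -0.4, -1.6]
grip_width: 0.0193
grip_force: 58.9
```

Carried over the jars. Fine correction and part-way descent (underside about 6 cm up), then a check in all cameras.

Emit:
play_rows(plan=[[[0,0.04,-0.28,0,0,0,0],[0,0,0,2,0,0,0],[0,0,0,3,0,0,0],[0,0,0,2,0,0,0],[0,0,0,0.5,0,0,0]]])

```text
clock: 13.35
tcp_pos: [0.5331, -0.101, 0.1622]
orientation: [-3.126, 0.3, 0.01]
contact_force: [-1.2, -0.5, -2.1]
grip_width: 0.0194
grip_force: 59.1
```

Emit:
play_rows(plan=[[[0,0,0,0,0,0,0],[0,0,0,0,0,0,0],[0,0,0,0,0,0,0],[0,0,0,0,0,0,0],[0,0,0,0,0,0,0]]])

```text
clock: 13.85
tcp_pos: [0.5359, -0.1025, 0.1658]
orientation: [3.127, -0.303, 0.002]
contact_force: [0.4, -0.8, -1.7]
grip_width: 0.0196
grip_force: 59.1
```

```bash
python3 - <<'E'
from h import *
p,M=tool();print(p,yaw(M),ctrl.get_obs()["contact_force"].round(1) if hasattr(ctrl.get_obs()["contact_force"],"round") else "")
W,S,D=cap("wrist"),cap("scene"),cap("side")
def crop(c,x,y,w,h,f):
    o=cv2.cvtColor(c["frame"][y:y+h,x:x+w],cv2.COLOR_RGB2BGR);return cv2.resize(o,None,fx=f,fy=f,interpolation=2)
a=np.hstack([crop(W,160,0,320,300,1),crop(S,230,250,240,150,2)]);b=np.hstack([crop(D,190,130,200,120,2),crop(S,230,250,200,120,2)])
cv2.imwrite("pics/mix.png",np.vstack([a[:, :800],b[:,:800]]));print(a.shape,b.shape)
h=cv2.cvtColor(W["frame"],cv2.COLOR_RGB2HSV);m=cv2.inRange(h,(5,100,100),(20,255,255));k,l,s,ce=cv2.connectedComponentsWithStats(m)
for i in range(1,k):
    if s[i,4]>30: print(ce[i],s[i])
E
```

```text
[ 0.53586173 -0.10251894  0.16575984] (np.float64(-11.064133058319936), array([0.0016, 0.0001])) [ 0.4 -0.8 -1.7]
(300, 800, 3) (240, 800, 3)
[ 52.6712963  391.64351852] [ 15 383  67  27 216]
```

View pics/mix.png

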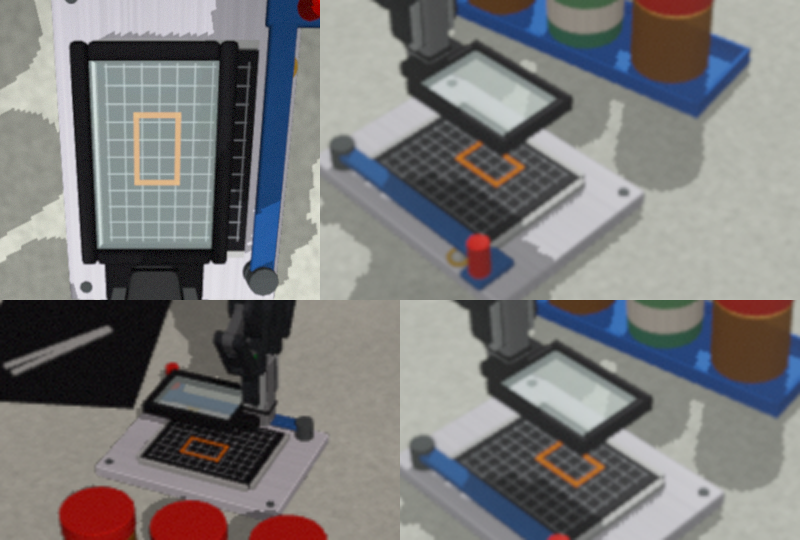

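The mixed picture shows the keeper shut, knob at (478,255), magnifier level above the plate, and the outline visible through the lens in the wrist view at about (317,148) full-frame. So I can measure lens against outline with one camera.

```bash
cat > f.py <<'E'
from lens import *
o=ctrl.get_obs();p,M=tool();print(p,yaw(M),np.abs(o["qvel"]).max().round(4));c=cap("wrist")
h=cv2.cvtColor(c["frame"],cv2.COLOR_RGB2HSV);m=cv2.inRange(h,(5,50,120),(22,255,255));b=np.zeros_like(m);b[70:235,255:375]=m[70:235,255:375]
b=cv2.morphologyEx(b,cv2.MORPH_CLOSE,np.ones((3,3)))
k,l,s,ce=cv2.connectedComponentsWithStats(b);i=1+s[1:,4].argmax();print(s[i])
P=(onz(c,np.argwhere(l==i)[:,::-1].astype(float),.018)-p)@M*1000
r=cv2.minAreaRect(P[:,:2].astype(np.float32));print("field in tool mm",r)
q=lens(c);t=((onz(c,q,p[2]-.0842)-p)@M*1000)[:,:2]
print("lens",t.round(1).tolist(),"axis y mid",(t[0]+t[1])[1]/2,(t[2]+t[3])[1]/2,"x far",(t[0]+t[1])[0]/2)
lc=np.array([(t[0]+t[1])[0]/2-45,t[:,1].mean()]);print("lens centre",lc,"need shift tool mm",np.array(r[0])-lc)
# tilt from frame top: image widths far/near
print("w",np.linalg.norm(t[0]-t[1]),np.linalg.norm(t[2]-t[3]))
E
python3 f.py
python3 - <<'E'
from h import *
# roll/pitch & height check by handle/frame corners in scene+side: frame silhouette corners by triangulation of the far lens edge
p,M=tool()
for n in("scene","side"):
    c=cap(n)
    g=cv2.cvtColor(c["frame"],cv2.COLOR_RGB2HSV);m=cv2.inRange(g,(0,0,0),(180,255,60))
    pred=np.array([[103,-32,84.2],[103,32,84.2],[13,-32,84.2],[13,32,84.2]])/1000@M.T+p
    print(n,proj(c,pred).round(1).tolist())
    u=proj(c,pred);x0,y0=(u.min(0)-8).astype(int);x1,y1=(u.max(0)+8).astype(int);b=np.zeros_like(m);b[y0:y1,x0:x1]=m[y0:y1,x0:x1]
    k,l,s,ce=cv2.connectedComponentsWithStats(b);i=1+s[1:,4].argmax();hl=cv2.convexHull(np.argwhere(l==i)[:,::-1].astype(np.int32))
    print(cv2.approxPolyDP(hl,2.5,True)[:,0].tolist())
E
```

```text
[ 0.53547572 -0.10246014  0.16517933] (np.float64(-11.070832328543341), array([0.0005, 0.0001])) 0.0031
[ 293  111   48   74 1278]
field in tool mm ((58.39597702026367, 2.8888168334960938), (26.374025344848633, 40.18793487548828), 89.9487533569336)
lens [[102.7, -30.2], [102.9, 40.4], [21.1, -29.8], [21.1, 40.4]] axis y mid 5.065837948327831 5.29554582920686 x far 102.80328121100283
lens centre [57.80328121  5.18069189] need shift tool mm [ 0.59269581 -2.29187506]
w 70.57250767164514 70.21489935258141
scene [[356.5, 297.1], [320.3, 321.4], [307.7, 268.2], [271.6, 289.4]]
[[354, 304], [320, 327], [289, 311], [275, 296], [271, 282], [277, 276], [295, 270], [309, 272], [353, 298]]
side [[260.6, 181.1], [276.5, 163.4], [305.8, 192.0], [320.3, 173.3]]
[[327, 155], [327, 199], [268, 199], [261, 184], [275, 166], [299, 155]]
```

Right lens edge merged with the black plate; the left edge agrees with the earlier free view (lens centre at tool y = 1.35 mm). The shift needed is about +0.6, +1.6 mm with yaw fine. Correct and descend slowly.

Emit:
play_rows(plan=[[[0,0.05,0.16,0.5,0,0,0],[0,0,0,0.8,0,0,0],[0,0,0,0.7,0,0,0],[0,0,0,0.5,0,0,0],[0,0,0,0.3,0,0,0]]])

```text
clock: 14.65
tcp_pos: [0.535, -0.1039, 0.1357]
orientation: [-3.127, 0.303, 0.003]
contact_force: [-0.4, 0.1, -2.3]
grip_width: 0.0194
grip_force: 59.1
```

Emit:
play_rows(plan=[[[0,0,0,0.2,0,0,0],[0,0,0,0.2,0,0,0],[0,0,0,0,0,0,0],[0,0,0,0,0,0,0],[0,0,0,0,0,0,0]]])

```text
clock: 15.15
tcp_pos: [0.5358, -0.1041, 0.1331]
orientation: [3.127, -0.303, 0.001]
contact_force: [0.2, -0.3, -1.1]
grip_width: 0.0193
grip_force: 59.1
```

```bash
python3 f.py; python3 - <<'E'
from h import *
# triangulate handle dot: wrist + side (+scene) 
p,M=tool();A=[]
for n,box in(("wrist",(290,340,340,400)),("side",(240,100,340,230)),("scene",(230,200,360,300))):
    c=cap(n);g=cv2.cvtColor(c["frame"],cv2.COLOR_RGB2HSV);m=cv2.inRange(g,(45,60,30),(90,255,255));x0,y0,x1,y1=box
    b=np.zeros_like(m);b[y0:y1,x0:x1]=m[y0:y1,x0:x1];k,l,s,ce=cv2.connectedComponentsWithStats(b)
    print(n,[(ce[i].round(1).tolist(),int(s[i,4])) for i in range(1,k) if s[i,4]>2])
    if n=="wrist" and k>1:
        i=1+s[1:,4].argmax();d=(ray(c,[ce[i]])[0])@M;q=(c["origin"]-p)@M
        for z in(.026,.030,.034): print(z,((q+d*(z-q[2])/d[2])*1000).round(1))
E
```

```text
[ 0.53575759 -0.10411212  0.13313513] (np.float64(-11.068717175552635), array([0.0006, 0.    ])) 0.0008
[ 286  111   56   86 1565]
field in tool mm ((57.90142822265625, 1.2377252578735352), (40.25895309448242, 26.275856018066406), 0.032652728259563446)
lens [[104.1, -30.3], [104.1, 28.4], [21.1, -29.8], [21.1, 46.0]] axis y mid -0.9201834379621427 8.078874821576635 x far 104.11475693697865
lens centre [59.11475694  3.57934569] need shift tool mm [-1.21332871 -2.34162043]
w 58.663859142291614 75.76754149099874
wrist [([313.9, 370.3], 489)]
0.026 [ 2.7  1.4 26. ]
0.03 [-0.3  1.4 30. ]
0.034 [-3.3  1.4 34. ]
side [([317.7, 173.0], 7)]
scene [([351.8, 244.9], 186), ([282.0, 261.5], 20), ([352.4, 268.1], 87)]
```

Emit:
play_rows(plan=[[[0,0,0,0.25,0,0,0],[0,0,0,0.25,0,0,0],[0,0,0,0.15,0,0,0],[0,0,0,0.15,0,0,0],[0,0,0,0,0,0,0]]])

```text
clock: 15.85
tcp_pos: [0.5353, -0.104, 0.1245]
orientation: [-3.127, 0.303, 0.001]
contact_force: [0.6, -0.1, -1.6]
grip_width: 0.0192
grip_force: 59.1
```

Emit:
play_rows(plan=[[[0,0,0,0,0,0,0],[0,0,0,0,0,0,0],[0,0,0,0,0,0,0],[0,0,0,0,0,0,0],[0,0,0,0,0,0,0]]])

```text
clock: 16.35
tcp_pos: [0.5356, -0.1041, 0.1249]
orientation: [3.127, -0.303, 0.0]
contact_force: [0.0, 0.1, -2.0]
grip_width: 0.019
grip_force: 59.1
```

```bash
python3 f.py; python3 - <<'E'
from h import *
p,M=tool();print(p)
# height check: frame top outer edges seen in scene (edge tool y=+32 and x=103) and side: intensity jump along vertical line
for n in("scene","side"):
    c=cap(n);g=cv2.cvtColor(c["frame"],cv2.COLOR_RGB2GRAY)
    for a in([40,32],[75,32],[103,0],[40,-32],[75,-32],[12.5,-28]):
        u=[proj(c,np.array([a[0],a[1],z])/1000@M.T+p)[0] for z in(84.2,96.2)]
        print(n,a,np.round(u,1).tolist(),g[int(u[0][1])-6:int(u[1][1])+10,int(round(u[0][0]))].tolist())
E
```

```text
[ 0.53557312 -0.10407918  0.12493567] (np.float64(-11.067181198921189), array([0.0001, 0.    ])) 0.0013
[ 285  111   59   89 1682]
field in tool mm ((57.97178268432617, 1.3355693817138672), (40.006004333496094, 25.9438533782959), 0.14759312570095062)
lens [[105.8, -30.2], [105.9, 35.3], [21.1, -29.9], [21.1, 35.2]] axis y mid 2.5120568506359646 2.656258644308453 x far 105.82318695001213
lens centre [60.82318695  2.58415775] need shift tool mm [-2.85140427 -1.24858837]
w 65.5187725898256 65.02833614480674
[ 0.53558853 -0.10410173  0.12494239]
scene [40, 32] [[286.8, 323.3], [287.3, 330.2]] [136, 130, 115, 83, 53, 41, 42, 42, 41, 42, 41, 42, 38, 41, 43, 53, 62, 65, 56, 46, 39, 46, 55]
scene [75, 32] [[305.1, 336.0], [305.6, 342.9]] [143, 140, 130, 107, 79, 58, 48, 43, 39, 40, 40, 38, 40, 41, 41, 42, 44, 50, 61, 63, 54, 44, 40]
scene [103, 0] [[338.6, 334.0], [338.7, 341.0]] [163, 160, 141, 100, 68, 57, 53, 47, 42, 40, 40, 42, 40, 45, 54, 55, 50, 47, 53, 58, 51, 47, 46]
scene [40, -32] [[321.9, 300.7], [322.1, 307.5]] [138, 138, 139, 147, 164, 176, 183, 177, 146, 94, 58, 45, 46, 70, 108
[... 481 characters left out ...]
, 96, 97, 96]
side [75, 32] [[291.0, 183.6], [291.3, 188.7]] [91, 54, 37, 36, 37, 34, 32, 34, 17, 18, 39, 88, 91, 92, 92, 92, 95, 102, 100, 95, 100]
side [103, 0] [[270.4, 189.3], [270.8, 194.5]] [147, 146, 146, 148, 147, 144, 137, 84, 36, 18, 15, 25, 46, 81, 85, 81, 33, 16, 16, 16, 13]
side [40, -32] [[293.1, 206.2], [293.4, 211.5]] [106, 102, 92, 89, 74, 27, 18, 16, 10, 8, 14, 16, 32, 44, 47, 21, 37, 86, 125, 118, 119]
side [75, -32] [[275.9, 201.9], [276.3, 207.1]] [96, 92, 95, 93, 95, 74, 29, 17, 15, 12, 14, 17, 21, 25, 23, 39, 24, 57, 122, 123, 117, 127]
side [12.5, -28] [[307.7, 208.5], [307.9, 213.7]] [64, 38, 17, 17, 12, 16, 11, 13, 9, 12, 9, 24, 34, 36, 21, 22, 26, 19, 43, 100, 124]
```

Lens centre (57.8, 1.35) against outline (58.0, 1.34) in tool mm, yaw difference about 0.1°, gap about 10 mm, arm still.

```bash
python3 -c "
from rig import ctrl
print(ctrl.sign_off())"
```

```text
the job is handed in; nothing more can be done
None
```

I handed the job in. The keeper is shut, and the magnifier is held still and level over the orange outline, centred to within about 0.5 mm and parallel to about 0.1°. It is roughly 10 mm above the glass, give or take 2 mm. The sign-off returned no verdict.

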